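# Probe a crank half on its angle stand

## Task

Take the hand probe out of its holder and check the crank half with it: press the probe's spring nose squarely onto the spot on the reference block, then the round spot on the crank disc, then the square spot, each time with a light steady push of about 8 N held for at least a second. Never push hard, do not turn the crank and leave the other parts where they lie. Finally stand the probe back in its holder, collar down on the rim, and let go.

Things in the scene. Friction and masses are not known exactly. Their poses are not given: they have to be found in the camera images.
- probe: Hand probe, about 0.2 kg, standing upright in its holder at the start. Origin: centre of the underside of its collar; z along its axis to the handle's end (up), x and y square to the handle's flats. Aluminium collar: 40 mm diameter, z 0 to 8 mm. Black square handle, 26 x 26 mm, z 8 to 100 mm, end cap to z 108. Below the collar, on the axis: steel stem, 15 mm diameter, then the nose
- probe_nose (a point): Point on the probe's axis 68 mm below its origin: the highest place the end of the nose can be. The nose is an 8 mm brass rod with a 10 mm ball tip. The stem is clamped out by a different, unreported amount each time, so the ball's end lies 0 to 16 mm below this point: find it by touch. The nose is sprung axially: gives from 2 N, 1 N per mm, 10 mm travel (8 N at 6 mm)
- holder: Fixed holder: 100 x 100 x 10 mm grey base with an upright black tube, 48 mm outside and 24 mm inside diameter, its rim 100 mm above the bench. Origin: centre of its underside, z up
- holder_mouth (a point): Centre of the holder tube's rim, 100 mm above the bench; the probe's collar rests on this rim, the stem hanging in the tube with 4.5 mm of room all round
- refblock: Reference block: fixed plain steel block, 80 x 80 mm, 40 mm high. Origin: centre of its underside, z up
- ref_spot (a point): Spot in the middle of the reference block's top: a dark steel round land, 30 mm diameter, raised 4 mm. Origin: centre of its top face, 44 mm above the bench; z is the outward normal (straight up)
- stand: Fixed grey angle stand carrying the crank half; base plate 170 x 150 x 14 mm. Origin on the bench under the disc face's centre, z up; the disc face looks to its -x and up
- crank: Steel crank half: disc 144 mm diameter, 24 mm thick; a tapered shaft stands 85 mm out of its face (40 mm diameter at the foot, 30 mm above, 14 mm at the end). Origin: centre of the disc's face, 115 mm above the bench; z along the shaft, out of the face, leaning 30 degrees from vertical to the stand's -x. The disc turns on a stiff pivot (1.5 N m) and starts at any angle
- round_spot (a point): Round spot on the disc's face: dark steel land, 26 mm diameter, raised 4 mm, 52 mm from the shaft's axis. Origin: centre of its top, z the outward normal (parallel to the shaft)
- square_spot (a point): Square spot on the disc's face: dark steel land, 30 x 30 mm, raised 4 mm, 52 mm from the shaft's axis, 150 degrees round from the round spot. Origin: centre of its top, z the outward normal (parallel to the shaft)
- sleeve: Bystander: loose steel sleeve, 52 mm diameter, 45 mm high. Origin: centre of its underside
- gear: Bystander: loose dark steel flanged hub, 76 mm diameter, 40 mm high. Origin: centre of its underside
- carton: Bystander: loose cardboard box, 100 x 70 mm, 50 mm high. Origin: centre of its underside

How it is judged:
On the way, in this order (a step that is already met when the one before it is completed fails the run):
1. with the held probe square (within 10 degrees) to the reference block's spot, its nose presses on it with 4 to 14 N for 0.5 s (contact force between probe and refblock_c0 between 4 and 14 N and angle between the z axis of probe and the z axis of ref_spot, either way round below 0.17 rad and contact force between the fingers and probe above 1 N), for 0.5 s.
2. with the held probe square (within 10 degrees) to the round spot, its nose presses on it with 4 to 14 N for 0.5 s (contact force between probe and crank_c0 between 4 and 14 N and angle between the z axis of probe and the z axis of round_spot, either way round below 0.17 rad and contact force between the fingers and probe above 1 N), for 0.5 s.
3. with the held probe square (within 10 degrees) to the square spot, its nose presses on it with 4 to 14 N for 0.5 s (contact force between probe and crank_c1 between 4 and 14 N and angle between the z axis of probe and the z axis of square_spot, either way round below 0.17 rad and contact force between the fingers and probe above 1 N), for 0.5 s.
At the end, for the whole second after the job is handed in: the probe is released and at rest upright (within 7 degrees) in its holder, collar within 4 mm of the rim's height and 9 mm of its centre; the disc's spots are within 10 mm and the sleeve, hub and box within 20 mm of where they began (horizontal distance between probe and holder_mouth below 0.009 m and z of probe in the frame of holder_mouth between -0.004 and 0.004 m and angle between probe's own z axis and vertical below 0.12 rad and linear speed of probe below 0.02 m/s and distance of each of round_spot, square_spot from where it was at the start of the episode below 0.01 m and distance of each of sleeve, gear, carton from where it was at the start of the episode below 0.02 m); the robot touches nothing.
It fails at once if the probe is pushed on the reference block, the crank or its stand with more than 25 N (contact force between probe and refblock above 25 N or contact force between probe and crank above 25 N or contact force between probe and stand above 25 N).
It fails at once if the crank is turned (a spot moves 10 mm) (distance of any of round_spot, square_spot from where it was at the start of the episode above 0.01 m).
It fails at once if the sleeve, the hub or the box is moved 20 mm (distance of any of sleeve, gear, carton from where it was at the start of the episode above 0.02 m).
It also fails if it takes over 72 s, if anything falls off the work surface, if the arm or the gripper's body presses on something with over 40 N, if the wrist force passes 120 N, or if a joint passes its speed limit or range.

## Robot

A 7-joint arm with a two-finger parallel gripper is mounted at the origin on the work surface. World frame = base frame: x ahead of the robot, y to its left, z up, the work surface at z = 0. Lengths are in m, angles in rad, forces in N, time in s.
With the tool pointing down it reaches from about 0.35 to 0.9 m from the base axis. Payload 8.1 kg.
Tool frame: the origin (TCP) lies at the very end of the fingers, on their centre line; the grasp point (between the pads) lies 19 mm behind it (arm.tcp_to_grasp is the distance from the TCP to the grasp point, in m); z points along the fingers, y is the line along which they close (so a half turn about z gives the same grasp; the last joint's range is limited). The gripper opens to 92 mm and grips with 3 to 60 N. Pads are 19 mm wide; open, the fingers measure 130 mm over their backs; the gripper's body (75 mm by 190 mm) begins 47 mm behind the grasp point.
Start: joints at [1.007, 0.434, 0.025, 1.573, -0.012, 1.134, -0.075], TCP at [0.278, -0.56, 0.227] pointing down, gripper open.
Joint ranges: [-2.62, 2.62], [-0.44, 2.09], [-1.27, 1.32], [0.08, 2.57], [-1.32, 4.46], [0.12, 2], [-2.74, 2.74]. Speed limits (rad/s): [2.22, 2.22, 3.01, 3.01, 3.14, 3.14, 3.14].

## Interface

Orientations are given as a rotation vector (axis times angle).
In Python, from cell import arm gives the robot as it stands.
- The arm moves only by the shell command python3 nudge.py [FORCE], which reads ROWS from standard input. ROWS is a JSON list of rows, 1 to 10 of them, each of 5 numbers: dx, dy, dz in m, then a turn about the tool's z in rad, then the opening from 0.0 (shut) to 1.0 (fully open); each row shifts and turns the commanded pose from where the row before left it, along the tool's axes as they then stand; what a row does not reach is not made up. A row lasts 1/10 s, in which the tool goes at most 0.05 m and 0.15 rad, less where a joint would pass 70% of its speed; a pose out of reach is approached as far as the arm can. The fingers move at their own pace and stop on an object; FORCE is the grip in N (left out, the last holds). Time passes only in rows, so rows that do not move let the fingers close. It prints the time, the measured TCP pose, the force, the opening and the grip force at its end. Input that does not fit is refused with a message, and nothing moves.
- arm.observe(): the state, without advancing time (a new reading comes with each control period).
- arm.get_image(name): name is "side" or "top" or "wrist"; returns a dict with "image" (480x640x3 uint8, blue, green, red), "fx", "fy", "cx", "cy" (pixels), "distortion" ([k1, k2, p1, p2, k3] as OpenCV has them; the pictures are not rectified), "cam_to_world" (4x4, takes a point from camera to world coordinates); the wrist camera has in their place "mount" (4x4, takes a point from camera to tool coordinates, whose origin is the TCP and whose axes are the flange's). Camera axes: x right, y down, z forward; pixel columns grow to the right and rows downward; lengths in m; the calibration is good to about 2 mm. A picture is of the moment at which its call begins: read the wrist's pose just before it. There is no depth.
- arm.sign_off(): hands the job in; it is judged then, once.
The state is a dict: "clock": time; "joints": joint angles; "dq": joint speeds; "joint_efforts": joint torques, N m; "position": TCP position; "ee_rot": TCP orientation; "force": force on the tool from outside, world axes, zero at the start; "ft_torque": the same for the moment, N m; "width": opening from 0.0 (shut) to 1.0 (fully open); "gripper_force": force on a finger pad.
Only numpy, scipy, OpenCV 4.12 (cv2) and the standard library are available. Lean on these libraries where they do the work, as an engineer would, in place of code of your own. Each camera call takes 0.05 s, during which the arm holds its last target. There are 200 camera calls.

## Working session

There is one attempt and no reset: what is moved stays moved. The work goes in short steps, Python scripts to look and compute and a shell command to move; the robot and the scene stay as the last step left them, time stands still between calls to the robot, and variables do not carry over. Pictures are saved under pics/ and viewed, at most 10 in all, crops included, and the job is handed in when it is done.

```bash
ls; mkdir -p pics; python3 - <<'E'
from cell import arm
import cv2,numpy as np
print(arm.observe())
for n in("side","top","wrist"):
    d=arm.get_image(n); cv2.imwrite(f"pics/{n}0.png",d["image"]); d.pop("image"); print(n,d)
E
```

```text
cell.py
nudge.py
pics
  3 cell.py
  5 nudge.py
  8 total
{'clock': 0.0, 'joints': array([ 1.0073856 ,  0.43519614,  0.02501159,  1.57407667, -0.01160658,
        1.13403024, -0.07512035]), 'dq': array([-1.42777993e-03,  7.27286730e-05, -1.11950966e-03,  5.70789954e-04,
        3.39325160e-04,  1.03668632e-03,  3.29094254e-04]), 'joint_efforts': array([ 9.84542712e-04, -6.67831135e+01,  9.85752381e-01, -3.14451134e+01,
       -6.04124973e-02,  4.31248534e-02,  1.43322659e-04]), 'position': array([ 0.27762474, -0.55938437,  0.22597001]), 'ee_rot': array([-3.05717551e+00, -7.16918641e-01,  7.90375372e-04]), 'force': array([ 0.16557826,  0.30469477, -0.49810709]), 'ft_torque': array([ 0.00714343, -0.01809244,  0.02743986]), 'gripper_force': 0.0, 'width': 0.998993768310925}
side {'fx': 564.0609886514242, 'fy': 564.0609886514242, 'cx': 311.83153410069514, 'cy': 236.885854634794, 'distortion': array([0.02120947, 0.        , 0.        , 0.        , 0.        ]), 'cam_to_world': array([[-0.90953237, -0.25876511,  0.32525604,  0.1566
[... 494 characters left out ...]
7, -0.01353038,  0.0055198 ],
       [ 0.01317302, -0.10336265, -0.9945565 ,  1.20380097],
       [ 0.        ,  0.        ,  0.        ,  1.        ]])}
wrist {'fx': 354.7986909232135, 'fy': 354.7986909232135, 'cx': 322.5373197260366, 'cy': 238.36595627377045, 'distortion': array([-0.02868805,  0.        ,  0.        ,  0.        ,  0.        ]), 'mount': array([[-2.66569213e-04, -9.64114542e-01, -2.65486496e-01,
         7.03742403e-02],
       [ 9.99999578e-01, -2.37055681e-05, -9.17991015e-04,
        -1.94120262e-04],
       [ 8.78754978e-04, -2.65486629e-01,  9.64114141e-01,
        -1.58760632e-01],
       [ 0.00000000e+00,  0.00000000e+00,  0.00000000e+00,
         1.00000000e+00]])}
```
View pics/top0.png

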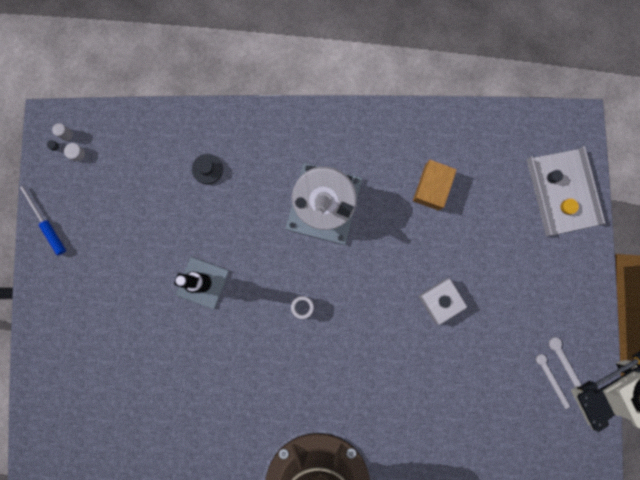

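View pics/side0.png

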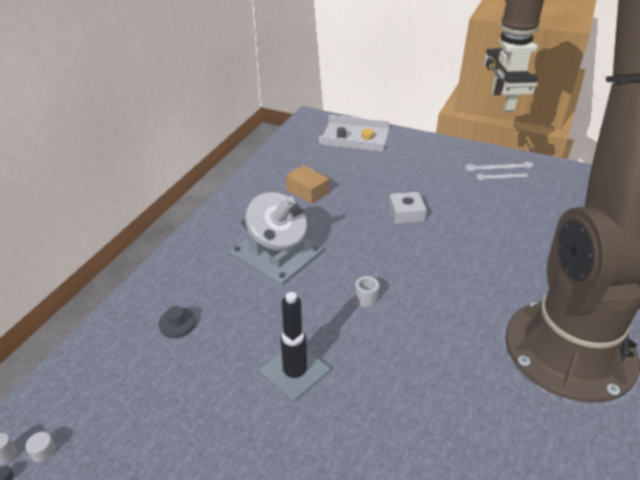

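The top view shows the holder with the probe at (200,283), the reference block at (445,301), the crank at (325,200) with its round spot at (300,203) and square spot at (345,209). The side view shows the probe cap at (291,297), the collar at (293,338), the crank at (276,222) and the block spot at (408,201).

```bash
cat > h.py <<'E'
import cv2,numpy as np
from scipy.spatial.transform import Rotation as R
from cell import arm
def grab(n):
    o=arm.observe(); d=arm.get_image(n)
    if n=="wrist":
        T=np.eye(4);T[:3,:3]=R.from_rotvec(o["ee_rot"]).as_matrix();T[:3,3]=o["position"];d["cam_to_world"]=T@d["mount"]
    return d
def ray(d,p):
    K=np.array([[d["fx"],0,d["cx"]],[0,d["fy"],d["cy"]],[0,0,1.]])
    u=cv2.undistortPoints(np.array([[p]],float),K,d["distortion"])[0,0]
    M=d["cam_to_world"];v=M[:3,:3]@np.array([u[0],u[1],1]);return M[:3,3],v/np.linalg.norm(v)
def plane(d,p,z):
    o,v=ray(d,p);return o+v*(z-o[2])/v[2]
def tri(a,b):
    A=[];y=[]
    for o,v in(a,b):
        P=np.eye(3)-np.outer(v,v);A.append(P);y.append(P@o)
    x=np.linalg.lstsq(np.vstack(A),np.hstack(y),rcond=None)[0]
    return x,[np.linalg.norm(P@x-q) for P,q in zip(A,y)]
def proj(d,X):
    M=np.linalg.inv(d["cam_to_world"]);K=np.array([[d["fx"],0,d["cx"]],[0,d["fy"],d["cy"]],[0,0,1.]])
    return cv2.projectPoints(np.array([X],float),cv2.Rodrigues(M[:3,:3])[0],M[:3,3],K,d["distortion"])[0][0,0]
def blobs(im,x0,y0,x1,y1,lo,hi,amin=8):
    g=cv2.cvtColor(im,cv2.COLOR_BGR2GRAY)[y0:y1,x0:x1]
    n,l,s,c=cv2.connectedComponentsWithStats(((g>=lo)&(g<=hi)).astype(np.uint8))
    return [(np.round(c[i]+[x0,y0],1).tolist(),int(s[i,4]),(s[i,:4]+[x0,y0,0,0]).tolist()) for i in range(1,n) if s[i,4]>=amin]
E
python3 - <<'E'
from h import *
t=cv2.imread("pics/top0.png");s=cv2.imread("pics/side0.png")
for im,nm,b in((t,"T holder",(165,250,240,315)),(t,"T ref",(415,275,475,330)),(t,"T crank",(285,160,372,250)),(s,"S holder",(255,285,335,400)),(s,"S ref",(385,188,430,225)),(s,"S crank",(228,185,325,285))):
    print(nm,"dark",blobs(im,*b,0,60));print("   bright",blobs(im,*b,170,255))
def up(im,b,f): return cv2.resize(im[b[1]:b[3],b[0]:b[2]],None,fx=f,fy=f,interpolation=cv2.INTER_CUBIC)
a=[up(t,(165,250,245,320),4),up(t,(285,160,365,250),4),up(s,(235,185,325,285),4),up(s,(255,285,335,385),4)]
H=400;c=np.zeros((600,780,3),np.uint8)
a=[cv2.resize(i,(int(i.shape[1]*290/i.shape[0]),290)) for i in a]
c[:290,:a[0].shape[1]]=a[0];c[:290,400:400+a[1].shape[1]]=a[1];c[300:590,:a[2].shape[1]]=a[2];c[300:590,400:400+a[3].shape[1]]=a[3]
cv2.imwrite("pics/crops.png",c)
E
```

```text
T holder dark [([189.3, 280.9], 156, [178, 273, 20, 17]), ([204.7, 283.1], 181, [195, 273, 17, 20])]
   bright [([194.0, 273.9], 12, [191, 273, 7, 3]), ([180.1, 280.3], 53, [176, 277, 9, 8])]
T ref dark [([444.5, 300.9], 48, [440, 297, 9, 9])]
   bright [([443.3, 300.9], 759, [423, 281, 42, 41])]
T crank dark [([308.4, 167.6], 9, [307, 167, 5, 3]), ([350.1, 177.2], 8, [349, 176, 3, 4]), ([355.0, 180.7], 10, [354, 179, 3, 4]), ([300.5, 202.5], 56, [297, 199, 8, 8]), ([344.3, 209.5], 135, [337, 203, 15, 14])]
   bright [([320.3, 194.5], 230, [309, 186, 29, 24])]
S holder dark [([291.8, 318.9], 552, [283, 300, 18, 39]), ([294.4, 359.4], 674, [282, 340, 24, 37])]
   bright [([290.5, 296.2], 86, [286, 292, 11, 10]), ([291.5, 339.7], 111, [282, 334, 21, 11])]
S ref dark []
   bright [([406.9, 202.5], 488, [390, 192, 35, 21])]
S crank dark []
   bright [([273.1, 219.2], 2011, [246, 193, 60, 53])]
```

View pics/crops.png

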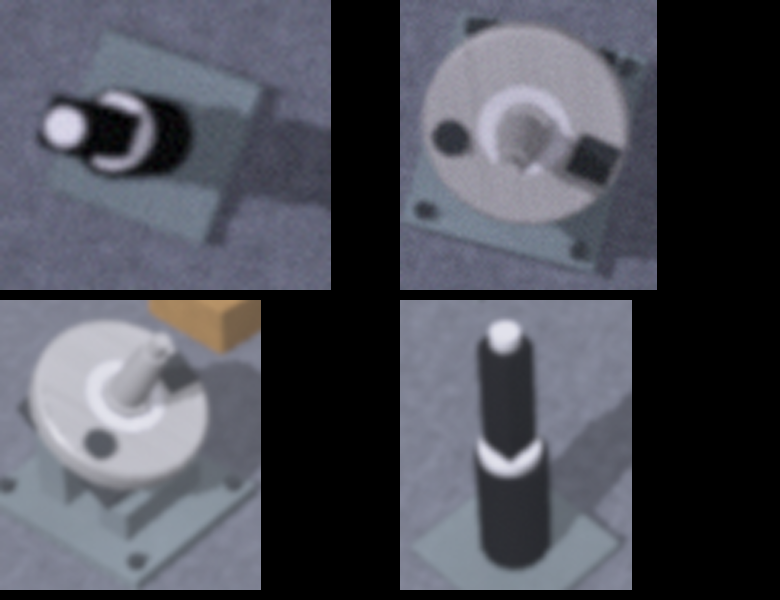

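```bash
cat > m.py <<'E'
from h import *
from scipy.optimize import least_squares
t=grab("top");s=grab("side")
def cen(d,p,lo,hi,r=9):
    x,y=map(int,p);b=blobs(d["image"],x-r,y-r,x+r,y+r,lo,hi,15);return min(b,key=lambda q:np.hypot(q[0][0]-p[0],q[0][1]-p[1]))
print(cen(s,(408,201),0,130),cen(s,(269.5,234.3),0,120),cen(s,(297,210),0,120))
P={"cap":((180.1,280.3),(290.8,295.5)),"ref":((444.5,300.9),cen(s,(408,201),0,130)[0]),"round":((300.5,202.5),cen(s,(269.5,234.3),0,120)[0]),"square":((344.3,209.5),(297,210)),"tip":((322.9,211.2),(290.2,200.5))}
X={}
for k,(a,b) in P.items():
    X[k],e=tri(ray(t,a),ray(s,b));print(k,X[k].round(4),np.round(e,4))
def model(q):
    x,y,w,a=q;n=np.array([-np.cos(w)*.5,-np.sin(w)*.5,3**.5/2]);u=np.array([np.cos(w)*3**.5/2,np.sin(w)*3**.5/2,.5]);v=np.cross(n,u)
    C=np.array([x,y,.115]);f=lambda g:C+.004*n+.052*(np.cos(g)*u+np.sin(g)*v)
    return C,n,f
best=None
for sg in(1,-1):
  for a0 in(0,1.5,3,4.5):
   for w0 in(0,1.5,3,-1.5):
    def res(q):
        C,n,f=model(q);r=[]
        for k,Y in(("round",f(q[3])),("square",f(q[3]+sg*np.radians(150))),("tip",C+.085*n)):
            for d,p in zip((t,s),P[k]): r+=list(proj(d,Y)-p)
        return np.array(r)
    z=least_squares(res,[X["tip"][0],X["tip"][1],w0,a0],loss="soft_l1")
    if best is None or z.cost<best[0]: best=(z.cost,sg,z.x,res(z.x))
c,sg,q,r=best;C,n,f=model(q);print(c,sg,q,r.round(1));print("C",C.round(4),"n",n.round(4),"round",f(q[3]).round(4),"square",f(q[3]+sg*np.radians(150)).round(4))
# holder base rect, stand base rect from top
for nm,b,z in(("holder",(165,250,240,315),.01),):
    im=t["image"][b[1]:b[3],b[0]:b[2]].astype(int)
    m=((im[...,1]-im[...,2]>6)&(im[...,0]-im[...,1]<14)).astype(np.uint8)
    pts=np.argwhere(m)[:,::-1]+[b[0],b[1]]
    W=np.array([plane(t,p,z)[:2] for p in pts.astype(float)]);print(len(W),cv2.minAreaRect((W*1000).astype(np.float32)))
E
python3 m.py
```

```text
([407.6, 200.5], 55, [403, 198, 10, 6]) ([269.2, 234.2], 72, [265, 230, 10, 9]) ([296.6, 210.0], 160, [288, 203, 18, 14])
cap [0.4784 0.2745 0.2054] [0.0002 0.0002]
ref [ 0.4311 -0.3005  0.0373] [0.0002 0.0002]
round [0.6537 0.0355 0.1033] [0. 0.]
square [ 0.6346 -0.063   0.109 ] [0.0022 0.0022]
tip [ 0.6228 -0.0133  0.1726] [0.0001 0.0001]
9.647843997111954 1 [ 0.65751628 -0.01525408 -0.27149257  1.93450943] [-0.5 -0.2 -0.1 -1.8  0.2  0.4 -1.2 -1.8 -4.4  1.7  0.5 -3. ]
C [ 0.6575 -0.0153  0.115 ] n [-0.4817  0.1341  0.866 ] round [0.6532 0.0364 0.1092] square [ 0.6349 -0.0623  0.1143]
428 ((470.7643737792969, 259.665771484375), (129.65957641601562, 100.2280044555664), 69.24861145019531)
```

The crops show the probe cap and collar rim, the round spot near top pixel (300,203), the square spot near (344,209), and the shaft. The two-view heights come out about 5 mm low, which I attribute to calibration. I'll refine with the wrist camera on the way over.

```bash
echo '[[0.033,-0.016,-0.0074,0,1],[0.033,-0.016,-0.0074,0,1],[0.033,-0.016,-0.0074,0,1],[0.033,-0.016,-0.0074,0,1],[0.033,-0.016,-0.0074,0,1],[0.033,-0.016,-0.0074,0,1],[0.033,-0.016,-0.0074,0,1],[0.033,-0.016,-0.0074,0,1],[0.033,-0.016,-0.0074,0,1],[0.033,-0.016,-0.0074,0,1]]' | python3 nudge.py
echo '[[0,0,0,0,1],[0,0,0,0,1]]' | python3 nudge.py
cat > snap.py <<'E'
import sys,pickle
from h import *
d=grab("wrist");pickle.dump(d,open(f"pics/{sys.argv[1]}.pkl","wb"));cv2.imwrite(f"pics/{sys.argv[1]}.png",d["image"])
E
python3 snap.py w1
echo '[[0.026,-0.025,0,0,1],[0.026,-0.025,0,0,1],[0.026,-0.025,0,0,1],[0.026,-0.025,0,0,1],[0.026,-0.025,0,0,1],[0.026,-0.025,0,0,1],[0.026,-0.025,0,0,1],[0.026,-0.025,0,0,1],[0,0,0,0,1],[0,0,0,0,1]]' | python3 nudge.py
python3 snap.py w2
python3 -c "
import cv2,numpy as np
a=[cv2.resize(cv2.imread(f'pics/w{i}.png'),(400,300)) for i in(1,2)]
cv2.imwrite('pics/w12.png',np.hstack(a))"
```

```text
clock: 1.25
position: [0.503, -0.2685, 0.3011]
ee_rot: [3.059, 0.717, -0.0]
force: [0.9, -1.2, 0.2]
width: 1.001
gripper_force: 0.0
clock: 1.45
position: [0.5028, -0.269, 0.3007]
ee_rot: [3.058, 0.721, -0.0]
force: [-0.3, -0.3, 0.5]
width: 0.996
gripper_force: 0.0
clock: 2.5
position: [0.5995, 0.0009, 0.3002]
ee_rot: [3.058, 0.717, -0.002]
force: [-0.4, 0.2, 0.5]
width: 1.0
gripper_force: 0.0
```

View pics/w2.png

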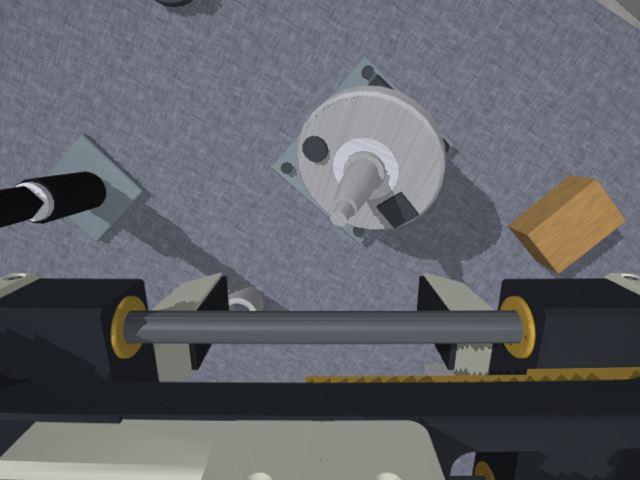

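The wrist view shows the crank clearly: round spot (315,149), square spot (398,209) and shaft tip (341,214). The holder base corners are near (85,135), (145,190) and (99,240).

```bash
cat > m2.py <<'E'
from h import *
import pickle
from scipy.optimize import least_squares
w1,w2=[pickle.load(open(f"pics/w{i}.pkl","rb")) for i in(1,2)];t=grab("top");s=grab("side")
print("w2 dark",blobs(w2["image"],298,132,332,166,0,75,40),blobs(w2["image"],375,185,420,232,0,75,40))
rf=proj(w1,[.431,-.3005,.044]);print("ref expect",rf)
x,y=map(int,rf);b=blobs(w1["image"],max(x-30,0),max(y-30,0),x+30,y+30,0,75,40);print(b)
P2={"round":max(blobs(w2["image"],298,132,332,166,0,75,40),key=lambda q:q[1])[0],"square":max(blobs(w2["image"],375,185,420,232,0,75,40),key=lambda q:q[1])[0],"tip":(341,214)}
PT={"round":(300.5,202.5),"square":(344.3,209.5)}
PS={"round":(269.2,234.2)}
if b:
    r0=max(b,key=lambda q:q[1])[0]
    print("ref w1 plane .044",plane(w1,r0,.044),"top plane",plane(t,(444.5,300.9),.044),"side plane",plane(s,(407.6,200.5),.044),"tri w1/top",tri(ray(w1,r0),ray(t,(444.5,300.9))))
for k in PT: print(k,tri(ray(w2,P2[k]),ray(t,PT[k])))
def model(q):
    x,y,w,a=q[:4];n=np.array([-np.cos(w)*.5,-np.sin(w)*.5,3**.5/2]);u=np.array([np.cos(w)*3**.5/2,np.sin(w)*3**.5/2,.5]);v=np.cross(n,u)
    C=np.array([x,y,.115]);f=lambda g:C+.004*n+.052*(np.cos(g)*u+np.sin(g)*v)
    return C,n,f
best=None
for sg in(1,-1):
  for a0 in(0,1.5,3,4.5):
    def res(q):
        C,n,f=model(q);r=[];Y={"round":f(q[3]),"square":f(q[3]+sg*np.radians(150)),"tip":C+.085*n}
        for d,P in((w2,P2),(t,PT),(s,PS)):
            for k in P: r+=list(proj(d,Y[k])-P[k])
        return np.array(r)
    z=least_squares(res,[.65,-.015,-.25,a0])
    if best is None or z.cost<best[0]: best=(z.cost,sg,z.x,res(z.x))
c,sg,q,r=best;C,n,f=model(q);print(c,sg,q,r.round(1));print("C",C.round(4),"n",n.round(4),"round",f(q[3]).round(4),"square",f(q[3]+sg*np.radians(150)).round(4))
print("w2 alone round/square on own heights",plane(w2,P2["round"],f(q[3])[2]),plane(w2,P2["square"],f(q[3]+sg*np.radians(150))[2]))
print("holder corners",[plane(w2,p,.01).round(4) for p in((85,135),(145,190),(99,240))])
print("cap top plane",plane(t,(180.1,280.3),.208),"side",plane(s,(290.8,295.5),.208))
E
python3 m2.py
```

```text
w2 dark [([315.0, 148.8], 487, [303, 137, 25, 25])] [([397.1, 209.8], 829, [377, 192, 42, 37])]
ref expect [319.88723828 264.99717785]
[([318.4, 264.6], 376, [308, 254, 22, 22])]
ref w1 plane .044 [ 0.43064367 -0.29861801  0.044     ] top plane [ 0.43141698 -0.29868249  0.044     ] side plane [ 0.42873656 -0.29150957  0.044     ] tri w1/top (array([ 0.43142999, -0.29818376,  0.04628439]), [np.float64(0.00010342766369265621), np.float64(0.00010342766369284054)])
round (array([0.65243271, 0.0355103 , 0.11030099]), [np.float64(0.00016417993244159247), np.float64(0.00016417993244150603)])
square (array([ 0.63589207, -0.06206325,  0.11527676]), [np.float64(0.00034412423902549483), np.float64(0.00034412423902560347)])
5.820879522498648 1 [ 0.65873103 -0.0156173  -0.27490311  1.96191183] [ 0.3 -1.   1.1 -0.6 -1.7  1.6 -0.2 -0.3  0.6 -0.6 -0.  -1.7]
C [ 0.6587 -0.0156  0.115 ] n [-0.4812  0.1357  0.866 ] round [0.6533 0.0359 0.1086] square [ 0.6371 -0.0631  0.115 ]
w2 alone round/square on own heights [0.65236706 0.03568996 0.10855238] [ 0.63609416 -0.06240075  0.1150296 ]
holder corners [array([0.5396, 0.2987, 0.01  ]), array([0.508 , 0.2088, 0.01  ]), array([0.4171, 0.243 , 0.01  ])]
cap top plane [0.47809029 0.27368804 0.208     ] side [0.47742771 0.27676835 0.208     ]
```

```bash
echo '[[-0.0084,-0.0373,0,0,1],[-0.0084,-0.0373,0,0,1],[-0.0084,-0.0373,0,0,1],[-0.0084,-0.0373,0,0,1],[-0.0084,-0.0373,0,0,1],[-0.0084,-0.0373,0,0,1],[-0.0084,-0.0373,0,0,1],[-0.0084,-0.0373,0,0,1],[0,0,0,0,1],[0,0,0,0,1]]' | python3 nudge.py
python3 snap.py w3; python3 -c "
from h import *;import pickle
d=pickle.load(open('pics/w3.pkl','rb'));print(proj(d,[.478,.274,.208]),proj(d,[.478,.274,.1]))"
```

```text
clock: 3.65
position: [0.4071, 0.2385, 0.301]
ee_rot: [3.058, 0.717, 0.001]
force: [0.1, -0.2, -0.3]
width: 1.002
gripper_force: 0.0
[322.58048499 127.36549406] [322.58185791 131.51145351]
```

View pics/w3.png

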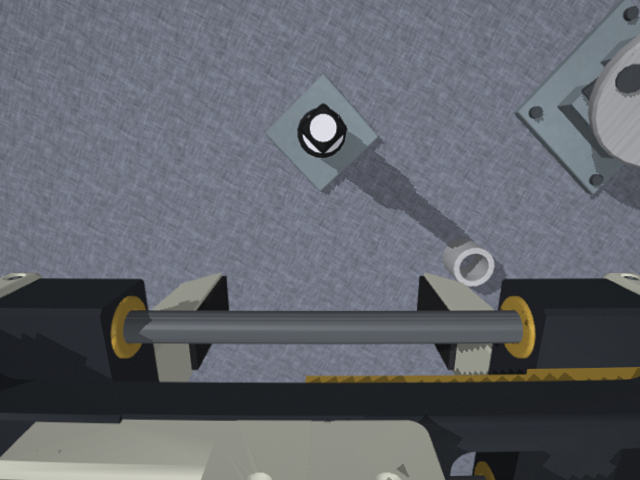

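The wrist view shows the probe cap at (323,128), within a pixel of the predicted position, and the handle's flats at 45° to the image, in line with the base. So I'll turn the tool by +0.79 rad and then work out the approach.

```bash
cat > go.py <<'E'
# usage: go.py x y z yaw(deg of tool x) -> displacement in tool axes
import sys
from h import *
x,y,z,yaw=map(float,sys.argv[1:5]);o=arm.observe();M=R.from_rotvec(o["ee_rot"]).as_matrix()
print("clock",round(o["clock"],2),"pos",o["position"].round(4),"yaw",np.degrees(np.arctan2(M[1,0],M[0,0])).round(2),"tilt",np.degrees(np.arccos(-M[2,2])).round(2),"F",o["force"].round(1),"w",round(o["width"],3),"gf",round(o["gripper_force"],1))
c=np.radians(yaw);D=np.array([[np.cos(c),np.sin(c),0],[np.sin(c),-np.cos(c),0],[0,0,-1]])
t=np.array([x,y,z])-o["position"]
print("now-axes",(M.T@t).round(4),"turn",round(float(-(c-np.arctan2(M[1,0],M[0,0]))),4),"final-axes",(D.T@t).round(4))
E
echo '[[0,0,0,0.132,1],[0,0,0,0.132,1],[0,0,0,0.132,1],[0,0,0,0.132,1],[0,0,0,0.132,1],[0,0,0,0.132,1],[0,0,0,0,1]]' | python3 nudge.py
python3 go.py .478 .2735 .151 -19
python3 - <<'E'
from h import *;import pickle
d=pickle.load(open('pics/w3.pkl','rb'));print(blobs(d['image'],290,95,355,165,200,255,30))
# handle flats yaw: dark blob above/around cap: min-area rectangle of square handle top approximated by corners
print(plane(d,(322.8,127.7),.208))
E
```

```text
clock: 4.4
position: [0.4081, 0.2375, 0.3006]
ee_rot: [3.096, -0.527, 0.0]
force: [0.6, -0.6, -0.2]
width: 1.002
gripper_force: 0.0
clock 4.4 pos [0.4081 0.2375 0.3006] yaw -19.31 tilt 0.04 F [ 0.6 -0.6 -0.2] w 1.002 gf 0.0
now-axes [ 0.054  -0.0572  0.1496] turn -0.0053 final-axes [ 0.0544 -0.0568  0.1496]
[([322.7, 127.5], 541, [310, 115, 26, 26]), ([309.8, 144.3], 62, [303, 135, 16, 17])]
[0.47787071 0.2737694  0.208     ]
```

```bash
echo '[[0.018,-0.019,0,0,1],[0.018,-0.019,0,0,1],[0.018,-0.0192,0,0,1],[0,0,0.02,0,1],[0,0,0.025,0,1],[0,0,0.025,0,1],[0,0,0.025,0,1],[0,0,0.025,0,1],[0,0,0.02,0,1],[0,0,0.01,0,1]]' | python3 nudge.py 20
echo '[[0,0,0,0,0],[0,0,0,0,0],[0,0,0,0,0],[0,0,0,0,0],[0,0,0,0,0],[0,0,0,0,0],[0,0,0,0,0],[0,0,0,0,0]]' | python3 nudge.py 20
python3 go.py .478 .2735 .151 -19
```

```text
clock: 5.4
position: [0.4766, 0.2738, 0.1488]
ee_rot: [3.097, -0.515, -0.003]
force: [0.2, -0.2, -0.1]
width: 1.002
gripper_force: 0.0
clock: 6.2
position: [0.4766, 0.2758, 0.1508]
ee_rot: [-3.099, 0.518, -0.0]
force: [0.3, 0.1, -0.2]
width: 0.356
gripper_force: 0.0
clock 6.2 pos [0.4766 0.2758 0.1508] yaw -18.98 tilt 0.0 F [ 0.3  0.1 -0.2] w 0.356 gf 0.0
now-axes [ 0.0021  0.0017 -0.0002] turn 0.0004 final-axes [ 0.0021  0.0017 -0.0002]
```

```bash
echo '[[0,0,0,0,0],[0,0,0,0,0],[0,0,0,0,0],[0,0,0,0,0]]' | python3 nudge.py 30
python3 go.py .431 -.2985 .3 -19
echo '[[0,0,-0.01,0,0],[0,0,-0.02,0,0],[0,0,-0.02,0,0],[0,0,-0.02,0,0],[0,0,-0.02,0,0],[0,0,-0.02,0,0],[0,0,-0.02,0,0],[0,0,0,0,0],[0,0,0,0,0]]' | python3 nudge.py 
python3 go.py .431 -.2985 .3 -19
python3 - <<'E'
from h import *
import pickle
a=grab("side");b=grab("top");pickle.dump((a,b),open("pics/lift.pkl","wb"))
o=arm.observe()["position"]
i=a["image"];u,v=map(int,proj(a,o-[0,0,.06]));print(u,v)
c=cv2.resize(i[v-75:v+75,u-50:u+50],None,fx=4,fy=4,interpolation=cv2.INTER_CUBIC);cv2.imwrite("pics/lift.png",c)
E
```

```text
clock: 6.6
position: [0.4765, 0.2756, 0.1506]
ee_rot: [3.098, -0.518, -0.0]
force: [0.5, -0.3, -0.3]
width: 0.283
gripper_force: 30.0
clock 6.6 pos [0.4765 0.2756 0.1506] yaw -18.98 tilt 0.02 F [ 0.5 -0.3 -0.3] w 0.283 gf 30.0
now-axes [ 0.1437  0.5578 -0.1493] turn 0.0003 final-axes [ 0.1439  0.5577 -0.1494]
clock: 7.5
position: [0.4765, 0.2757, 0.2807]
ee_rot: [-3.098, 0.518, -0.001]
force: [0.1, -0.8, -2.0]
width: 0.283
gripper_force: 30.0
clock 7.5 pos [0.4765 0.2757 0.2807] yaw -18.98 tilt 0.03 F [ 0.1 -0.8 -2. ] w 0.283 gf 30.0
now-axes [ 0.1438  0.5578 -0.0194] turn 0.0003 final-axes [ 0.1439  0.5578 -0.0193]
291 290
```

View pics/lift.png

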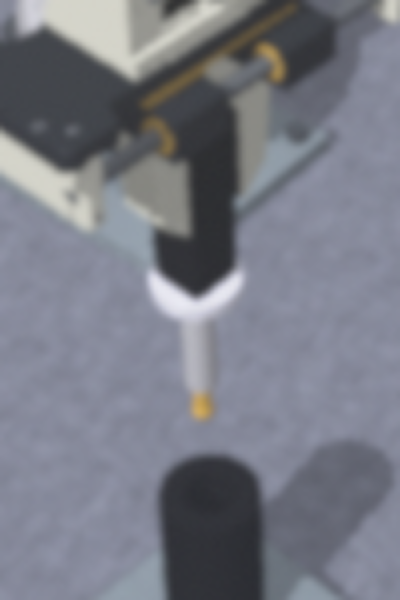

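The side view shows the probe hanging upright in the fingers. The stem is long and the brass nose short (tip at about pixel (291,319)), directly above the empty tube. Next is the reference block.

```bash
echo '[[0.0118,0.0465,0,0,0],[0.0118,0.0465,0,0,0],[0.0118,0.0465,0,0,0],[0.0118,0.0465,0,0,0],[0.0118,0.0465,0,0,0],[0.0118,0.0465,0,0,0],[0.0118,0.0465,0,0,0],[0.0118,0.0465,0,0,0],[0.0118,0.0465,0,0,0],[0.0118,0.0465,0,0,0]]' | python3 nudge.py 40
echo '[[0.0118,0.0465,0,0,0],[0.0118,0.0463,0,0,0],[0,0,0,0,0],[0,0,0.02,0,0],[0,0,0.02,0,0],[0,0,0.02,0,0],[0,0,0.02,0,0],[0,0,0.01,0,0],[0,0,0,0,0]]' | python3 nudge.py
python3 go.py .4293 -.2979 .179 -19
```

```text
clock: 8.6
position: [0.4358, -0.204, 0.2798]
ee_rot: [-3.099, 0.518, 0.002]
force: [2.2, -0.3, -1.5]
width: 0.278
gripper_force: 40.0
clock: 9.5
position: [0.4279, -0.2969, 0.1889]
ee_rot: [-3.097, 0.518, 0.006]
force: [-0.9, -0.5, -2.2]
width: 0.28
gripper_force: 40.0
clock 9.5 pos [ 0.4279 -0.2969  0.1889] yaw -18.97 tilt 0.22 F [-0.9 -0.5 -2.2] w 0.28 gf 40.0
now-axes [0.0017 0.0005 0.0099] turn 0.0005 final-axes [0.0016 0.0005 0.0099]
```

```bash
f() { grep -E 'position|force: \['; }
echo '[[0.0015,0,0.005,0,0],[0,0,0.005,0,0],[0,0,0,0,0],[0,0,0,0,0]]' | python3 nudge.py|f
echo '[[0,0,0.003,0,0],[0,0,0,0,0],[0,0,0,0,0]]' | python3 nudge.py|f
echo '[[0,0,0.003,0,0],[0,0,0,0,0],[0,0,0,0,0]]' | python3 nudge.py|f
echo '[[0,0,0.002,0,0],[0,0,0,0,0],[0,0,0,0,0]]' | python3 nudge.py|f
```

```text
position: [0.4306, -0.2983, 0.181]
force: [-0.3, 0.3, -2.2]
position: [0.4304, -0.2983, 0.1778]
force: [-0.0, -0.3, -2.0]
position: [0.4304, -0.2982, 0.1746]
force: [-0.7, 0.6, -1.9]
position: [0.4306, -0.2984, 0.1729]
force: [0.1, 0.1, 1.3]
```

Contact is at about z = 0.174. I'll press to about 8 N.

```bash
f() { grep -E 'clock|position|force: \['; }
echo '[[0,0,0.0024,0,0],[0,0,0.0022,0,0],[0,0,0,0,0],[0,0,0,0,0]]' | python3 nudge.py|f
echo '[[0,0,0,0,0],[0,0,0,0,0],[0,0,0,0,0],[0,0,0,0,0],[0,0,0,0,0]]' | python3 nudge.py|f
echo '[[0,0,0,0,0],[0,0,0,0,0],[0,0,0,0,0],[0,0,0,0,0],[0,0,0,0,0]]' | python3 nudge.py|f
python3 go.py .4765 .2757 .28 -19
```

```text
clock: 11.2
position: [0.4307, -0.2984, 0.1684]
force: [-1.2, 0.1, 6.0]
clock: 11.7
position: [0.4307, -0.2984, 0.1684]
force: [-0.3, 0.5, 6.1]
clock: 12.2
position: [0.4307, -0.2984, 0.1684]
force: [-1.0, 1.2, 5.5]
clock 12.2 pos [ 0.4307 -0.2984  0.1684] yaw -18.98 tilt 0.04 F [-1.   1.2  5.5] w 0.279 gf 40.0
now-axes [-0.1433 -0.5578 -0.1117] turn 0.0003 final-axes [-0.1436 -0.5577 -0.1116]
```

The reference press held about 8 N for a second, and it puts the nose tip 0.130 m below the TCP. The tool can't tilt, so I'll pivot the probe in the pads against the holder's rim to get the 30° lean.

```bash
f() { grep -E 'clock|position|force: \['; }
echo '[[0,0,-0.01,0,0],[0,0,-0.02,0,0],[0,0,-0.02,0,0],[0,0,-0.03,0,0],[0,0,-0.0317,0,0],[-0.0119,-0.0465,0,0,0],[-0.0119,-0.0465,0,0,0],[-0.0119,-0.0465,0,0,0],[-0.0119,-0.0465,0,0,0],[-0.0119,-0.0465,0,0,0]]' | python3 nudge.py|f
echo '[[-0.0119,-0.0465,0,0,0],[-0.0119,-0.0465,0,0,0],[-0.0119,-0.0465,0,0,0],[-0.0119,-0.0465,0,0,0],[-0.0119,-0.0465,0,0,0],[-0.0119,-0.0465,0,0,0],[-0.0119,-0.0465,0,0,0],[0,0,0,0,0],[0,0,0,0,0]]' | python3 nudge.py|f
python3 go.py .4765 .2757 .216 -19
```

```text
clock: 13.2
position: [0.4492, -0.0572, 0.2801]
force: [0.5, 0.5, -1.0]
clock: 14.1
position: [0.4762, 0.2768, 0.2793]
force: [0.3, -0.4, -2.2]
clock 14.1 pos [0.4762 0.2768 0.2793] yaw -18.82 tilt 0.08 F [ 0.3 -0.4 -2.2] w 0.284 gf 40.0
now-axes [0.0007 0.0009 0.0633] turn 0.0031 final-axes [0.0006 0.001  0.0633]
```

```bash
f() { grep -E 'clock|position|force: \['; }
echo '[[0,0.001,0.02,0,0],[0,0,0.02,0,0],[0,0,0.0133,0,0],[0,0,0.01,0,0],[0,0,0,0,0],[0,0,0,0,0]]' | python3 nudge.py 12|f
echo '[[-0.004,0,0,0,0],[-0.004,0,0,0,0],[-0.007,0,0,0,0],[-0.007,0,0.0003,0,0],[0,0,0,0,0]]' | python3 nudge.py|f
echo '[[-0.007,0,0.0008,0,0],[-0.007,0,0.001,0,0],[-0.0068,0,0.0015,0,0],[-0.0068,0,0.0018,0,0],[0,0,0,0,0]]' | python3 nudge.py|f
echo '[[-0.0067,0,0.0022,0,0],[-0.0067,0,0.0024,0,0],[-0.0064,0,0.0029,0,0],[-0.0064,0,0.0031,0,0],[0,0,0,0,0],[0,0,0,0,0]]' | python3 nudge.py|f
python3 - <<'E'
from h import *
a=grab("side");o=arm.observe()["position"];i=a["image"];u,v=map(int,proj(a,o-[0,0,.04]))
cv2.imwrite("pics/tilt.png",cv2.resize(i[v-70:v+70,u-70:u+70],None,fx=4,fy=4,interpolation=cv2.INTER_CUBIC))
E
```

```text
clock: 14.7
position: [0.4769, 0.2748, 0.217]
force: [0.5, -0.5, -2.2]
clock: 15.2
position: [0.4547, 0.2828, 0.2165]
force: [0.1, 0.8, -1.8]
clock: 15.7
position: [0.4283, 0.2915, 0.2108]
force: [0.4, 0.2, -1.6]
clock: 16.3
position: [0.4043, 0.2997, 0.2003]
force: [0.8, 0.0, -2.3]
```

View pics/tilt.png

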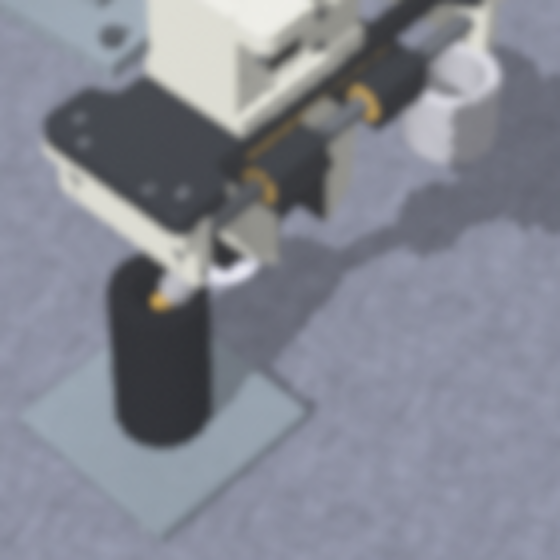

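The picture shows the probe leaning, with the brass ball at crop pixel (160,302), about at the rim. I'll work out the angle by intersecting the ball's ray with the tilt plane.

```bash
cat > ang.py <<'E'
from h import *
import sys
def measure(n="side",dbg=True):
    a=grab(n);ob=arm.observe();o=ob["position"];M=R.from_rotvec(ob["ee_rot"]).as_matrix()
    hsv=cv2.cvtColor(a["image"],cv2.COLOR_BGR2HSV);m=((hsv[...,0]>10)&(hsv[...,0]<32)&(hsv[...,1]>90)&(hsv[...,2]>80)).astype(np.uint8)
    P=o-M[:,2]*.019   # pivot
    k,l,s,c=cv2.connectedComponentsWithStats(m)
    out=[]
    for i in range(1,k):
        if s[i,4]<4 or s[i,4]>150: continue
        q,v=ray(a,c[i]);t=np.dot(P-q,M[:,1])/np.dot(v,M[:,1]);X=q+t*v;L=M.T@(X-P)
        if np.linalg.norm(L)<.19 and L[2]>.08: print("px",c[i].round(1),"area",s[i,4],"world",X.round(4),"tool-frame",L.round(4),"dist",np.linalg.norm(L).round(4),"angle",np.degrees(np.arctan2(L[0],L[2])).round(1))
measure(sys.argv[1] if len(sys.argv)>1 else "side")
E
python3 ang.py; python3 go.py .4765 .2757 .28 -19
```

```text
px [292.8 341.1] area 17 world [0.4795 0.2738 0.084 ] tool-frame [0.0791 0.     0.1354] dist 0.1568 angle 30.3
clock 16.4 pos [0.4047 0.2995 0.2004] yaw -18.98 tilt 0.03 F [-0.1 -0.1 -2.2] w 0.282 gf 12.0
now-axes [ 0.0756 -0.0008 -0.0797] turn 0.0004 final-axes [ 0.0756 -0.0008 -0.0796]
```

The lean is 30.3°, as wanted. I'll back out along the probe's axis, clamp harder, measure again in free air and go to the round spot.

```bash
f() { grep -E 'clock|position|force: \['; }
echo '[[0,0,0,0,0],[-0.005,0,-0.0087,0,0],[-0.01,0,-0.0173,0,0],[-0.01,0,-0.0173,0,0],[0,0,-0.03,0,0],[0,0,-0.03,-0.0567,0],[0,0,0,0,0],[0,0,0,0,0]]' | python3 nudge.py 40|f
python3 ang.py; python3 go.py .5521 .0643 .2713 -15.75
```

```text
clock: 17.2
position: [0.3812, 0.308, 0.3046]
force: [0.4, -0.8, -2.0]
px [300.4 310.4] area 13 world [0.4551 0.2865 0.1903] tool-frame [ 0.0772 -0.      0.1323] dist 0.1532 angle 30.3
clock 17.25 pos [0.3809 0.3075 0.3036] yaw -15.77 tilt 0.02 F [-0.5 -0.  -2.8] w 0.282 gf 40.0
now-axes [0.2309 0.1875 0.0323] turn -0.0003 final-axes [0.2308 0.1876 0.0323]
```

```bash
f() { grep -E 'clock|position|force: \['; }
echo '[[0.0289,0.0235,0.004,0,0],[0.0289,0.0235,0.004,0,0],[0.0289,0.0235,0.004,0,0],[0.0289,0.0235,0.004,0,0],[0.0289,0.0235,0.004,0,0],[0.0289,0.0235,0.004,0,0],[0.0287,0.0235,0.004,0,0],[0.0287,0.0232,0.004,0,0],[0,0,0,0,0],[0,0,0,0,0]]' | python3 nudge.py|f
python3 ang.py; python3 go.py .5521 .0643 .2713 -15.75
python3 - <<'E'
from h import *
w=grab("wrist");s=grab("side")
print(proj(w,[.6528,.0358,.109]),proj(w,[.6528-.481*.06,.0358+.136*.06,.109+.866*.06]))
u,v=map(int,proj(s,[.64,.03,.15]))
a=cv2.resize(w["image"],(480,360));b=cv2.resize(s["image"][v-45:v+45,u-40:u+40],(320,360),interpolation=cv2.INTER_CUBIC)
cv2.imwrite("pics/ap.png",np.hstack([a,b]))
E
```

```text
clock: 18.25
position: [0.5519, 0.0635, 0.2703]
force: [-0.2, 0.8, -1.6]
px [278.2 219.4] area 5 world [0.6235 0.0444 0.1611] tool-frame [0.0749 0.     0.1284] dist 0.1487 angle 30.3
clock 18.3 pos [0.5517 0.0648 0.2707] yaw -15.76 tilt 0.14 F [ 0.4  1.  -2.4] w 0.28 gf 40.0
now-axes [ 0.0005  0.0003 -0.0006] turn -0.0002 final-axes [ 0.0005  0.0003 -0.0006]
[322.50031762  97.94608572] [322.50745306 133.59919534]
```

View pics/ap.png

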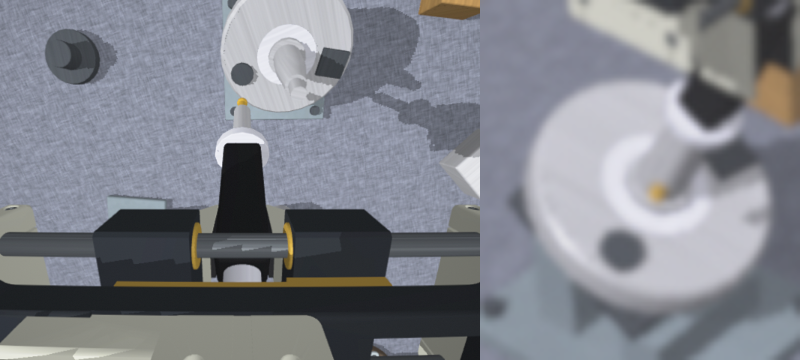

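The wrist picture has the ball at (323,135) and the round spot at (323,99) in full-image pixels, both within a pixel or so of prediction. The approach is lined up.

```bash
f() { grep -E 'clock|position|force: \['; }
echo '[[0.005,0,0.0087,0,0],[0.006,0,0.0104,0,0],[0.006,0,0.0104,0,0],[0.005,0,0.0087,0,0],[0.0035,0,0.006,0,0],[0,0,0,0,0],[0,0,0,0,0]]' | python3 nudge.py|f
echo '[[0.00125,0,0.00217,0,0],[0,0,0,0,0],[0,0,0,0,0]]' | python3 nudge.py|f
echo '[[0.00125,0,0.00217,0,0],[0,0,0,0,0],[0,0,0,0,0]]' | python3 nudge.py|f
echo '[[0.00125,0,0.00217,0,0],[0,0,0,0,0],[0,0,0,0,0]]' | python3 nudge.py|f
python3 go.py .581 .0561 .2193 -15.75
```

```text
clock: 19.1
position: [0.5771, 0.0575, 0.2276]
force: [0.4, -0.9, -2.1]
clock: 19.4
position: [0.5783, 0.0573, 0.2257]
force: [0.4, 0.1, -2.2]
clock: 19.7
position: [0.5794, 0.0568, 0.2232]
force: [0.5, 0.3, -2.1]
clock: 20.0
position: [0.5807, 0.0566, 0.2213]
force: [-0.2, 0.5, 0.8]
clock 20.0 pos [0.5807 0.0566 0.2213] yaw -15.73 tilt 0.01 F [-0.2  0.5  0.8] w 0.279 gf 40.0
now-axes [0.0004 0.0004 0.002 ] turn 0.0004 final-axes [0.0004 0.0004 0.002 ]
```

```bash
f() { grep -E 'clock|position|force: \['; }
echo '[[0.0012,0,0.002,0,0],[0.001,0,0.0018,0,0],[0,0,0,0,0],[0,0,0,0,0]]' | python3 nudge.py|f
echo '[[0,0,0,0,0],[0,0,0,0,0],[0,0,0,0,0],[0,0,0,0,0],[0,0,0,0,0]]' | python3 nudge.py|f
echo '[[0,0,0,0,0],[0,0,0,0,0],[0,0,0,0,0],[0,0,0,0,0],[0,0,0,0,0]]' | python3 nudge.py|f
```

```text
clock: 20.4
position: [0.5828, 0.0561, 0.2175]
force: [-3.7, 0.3, 4.0]
clock: 20.9
position: [0.5828, 0.056, 0.2174]
force: [-3.6, 1.4, 4.5]
clock: 21.4
position: [0.5828, 0.0559, 0.2173]
force: [-3.3, 2.0, 2.6]
```

Round spot held at 6–8 N for more than a second. Now I'll retreat past the shaft's tip and move over to the square spot.

```bash
f() { grep -E 'clock|position|force: \['; }
echo '[[-0.005,0,-0.0087,0,0],[-0.01,0,-0.0173,0,0],[-0.01,0,-0.0173,0,0],[-0.01,0,-0.0173,0,0],[-0.01,0,-0.0173,0,0],[-0.01,0,-0.0173,0,0],[0,0,0,0,0],[0,0,0,0,0]]' | python3 nudge.py|f
python3 ang.py
python3 go.py .5113 -.0272 .3206 -15.75
```

```text
clock: 22.2
position: [0.53, 0.0705, 0.3123]
force: [-0.0, 0.9, -2.5]
px [285. 208.] area 9 world [0.6028 0.0497 0.2014] tool-frame [0.0759 0.     0.1293] dist 0.1499 angle 30.4
clock 22.25 pos [0.5298 0.0704 0.3117] yaw -15.75 tilt 0.05 F [-0.2 -0.1 -2.4] w 0.28 gf 40.0
now-axes [ 0.0087  0.099  -0.0088] turn -0.0001 final-axes [ 0.0087  0.099  -0.0089]
```

```bash
f() { grep -E 'clock|position|force: \['; }
echo '[[0,0,-0.009,0,0],[0.0022,0.025,0,0,0],[0.0022,0.025,0,0,0],[0.0022,0.025,0,0,0],[0.0022,0.024,0,0,0],[0,0,0,0,0],[0.008,0,0.0139,0,0],[0.008,0,0.0139,0,0],[0.009,0,0.0155,0,0],[0,0,0,0,0]]' | python3 nudge.py|f
python3 ang.py
python3 go.py .5353 -.034 .2773 -15.75
python3 - <<'E'
from h import *
w=grab("wrist")
print(proj(w,[.636,-.0625,.115]),proj(w,[.636-.481*.06,-.0625+.136*.06,.115+.866*.06]))
cv2.imwrite("pics/sq.png",w["image"][0:300,120:520])
E
```

```text
clock: 23.25
position: [0.5353, -0.0331, 0.2746]
force: [-0.4, 0.3, -1.3]
clock 23.3 pos [ 0.5352 -0.033   0.276 ] yaw -15.68 tilt 0.23 F [-1.1  0.1 -1.6] w 0.281 gf 40.0
now-axes [ 0.0004  0.001  -0.0013] turn 0.0013 final-axes [ 0.0004  0.0009 -0.0013]
[323.28519185  97.72389414] [323.40943293 133.567999  ]
```

View pics/sq.png

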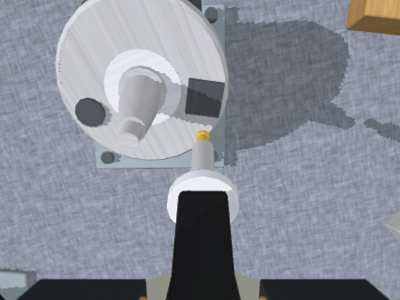

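The wrist picture has the ball at (323,134) and the square spot at (326,97), so they line up to within about 2 mm. Now the approach and touch.

```bash
f() { grep -E 'clock|position|force: \['; }
echo '[[0.005,0.001,0.0087,0,0],[0.006,0.0005,0.0104,0,0],[0.006,0,0.0104,0,0],[0.005,0,0.0087,0,0],[0.0025,0,0.0043,0,0],[0,0,0,0,0],[0,0,0,0,0]]' | python3 nudge.py|f
echo '[[0.00125,0,0.00217,0,0],[0,0,0,0,0],[0,0,0,0,0]]' | python3 nudge.py|f
echo '[[0.00125,0,0.00217,0,0],[0,0,0,0,0],[0,0,0,0,0]]' | python3 nudge.py|f
echo '[[0.00125,0,0.00217,0,0],[0,0,0,0,0],[0,0,0,0,0]]' | python3 nudge.py|f
```

```text
clock: 24.05
position: [0.5588, -0.0417, 0.2358]
force: [-0.2, 1.1, -1.7]
clock: 24.35
position: [0.5599, -0.042, 0.2338]
force: [0.3, 0.1, -1.8]
clock: 24.65
position: [0.561, -0.0424, 0.2313]
force: [-0.8, 0.0, -2.0]
clock: 24.95
position: [0.5623, -0.0428, 0.2291]
force: [-0.2, 0.8, -1.8]
```

```bash
f() { grep -E 'clock|position|force: \['; }
echo '[[0.001,0,0.00173,0,0],[0,0,0,0,0],[0,0,0,0,0]]' | python3 nudge.py|f
echo '[[0.001,0,0.00173,0,0],[0,0,0,0,0],[0,0,0,0,0]]' | python3 nudge.py|f
```

```text
clock: 25.25
position: [0.5633, -0.043, 0.2274]
force: [0.3, -1.0, -1.6]
clock: 25.55
position: [0.5642, -0.0432, 0.2258]
force: [-3.0, 1.0, 1.2]
```

```bash
f() { grep -E 'clock|position|force: \['; }
echo '[[0.001,0,0.0017,0,0],[0.0009,0,0.0015,0,0],[0,0,0,0,0],[0,0,0,0,0]]' | python3 nudge.py|f
echo '[[0,0,0,0,0],[0,0,0,0,0],[0,0,0,0,0],[0,0,0,0,0],[0,0,0,0,0]]' | python3 nudge.py|f
echo '[[0,0,0,0,0],[0,0,0,0,0],[0,0,0,0,0],[0,0,0,0,0],[0,0,0,0,0]]' | python3 nudge.py|f
```

```text
clock: 25.95
position: [0.566, -0.0437, 0.2226]
force: [-3.6, 1.0, 4.4]
clock: 26.45
position: [0.5661, -0.0437, 0.2225]
force: [-3.9, 1.1, 5.1]
clock: 26.95
position: [0.5661, -0.0438, 0.2226]
force: [-3.7, 1.6, 3.9]
```

Square spot held at about 7.5 N. I'll retreat, return above the holder and reverse the tilt there.

```bash
f() { grep -E 'clock|position|force: \['; }
echo '[[-0.005,0,-0.0087,0,0],[-0.01,0,-0.0173,0,0],[-0.01,0,-0.0173,0,0],[-0.01,0,-0.0173,0,0],[-0.01,0,-0.0173,0,0],[-0.01,0,-0.0173,0,0],[0,0,0,0.0567,0],[0,0,0,0,0]]' | python3 nudge.py|f
python3 go.py .381 .3078 .3137 -19
```

```text
clock: 27.75
position: [0.5133, -0.029, 0.3186]
force: [0.0, -0.4, -1.4]
clock 27.75 pos [ 0.5133 -0.029   0.3186] yaw -19.04 tilt 0.12 F [ 0.  -0.4 -1.4] w 0.283 gf 40.0
now-axes [-0.235  -0.2752  0.0045] turn -0.0008 final-axes [-0.2348 -0.2754  0.0049]
```

```bash
f() { grep -E 'clock|position|force: \['; }
echo '[[-0.0293,-0.0344,0,0,0],[-0.0293,-0.0344,0,0,0],[-0.0293,-0.0344,0,0,0],[-0.0293,-0.0344,0,0,0],[-0.0293,-0.0344,0,0,0],[-0.0293,-0.0344,0,0,0],[-0.0293,-0.0344,0,0,0],[-0.0293,-0.0344,0.0049,0,0],[0,0,0,0,0],[0,0,0,0,0]]' | python3 nudge.py|f
python3 ang.py; python3 go.py .3795 .3082 .2437 -19
```

```text
clock: 28.75
position: [0.3805, 0.3083, 0.3121]
force: [0.7, -0.2, -2.6]
px [302.4 306.4] area 13 world [0.4531 0.2823 0.197 ] tool-frame [ 0.076  -0.      0.1344] dist 0.1544 angle 29.5
clock 28.8 pos [0.3813 0.3071 0.3123] yaw -18.92 tilt 0.06 F [ 0.5 -0.6 -2.2] w 0.279 gf 40.0
now-axes [-0.002  -0.0005  0.0686] turn 0.0014 final-axes [-0.002  -0.0005  0.0686]
```

```bash
f() { grep -E 'clock|position|force: \['; }
echo '[[0,0,0.02,0,0],[0,0,0.025,0,0],[0,0,0.0236,0,0],[0.008,-0.0005,0.0139,0,0],[0.009,0,0.0155,0,0],[0.008,0,0.0139,0,0],[0,0,0,0,0]]' | python3 nudge.py|f
echo '[[0.0055,0,0.003,0,0],[0.0055,0,0.003,0,0],[0,0,0,0,0],[0,0,0,0,0]]' | python3 nudge.py 12|f
echo '[[0.0057,0,-0.0028,0,0],[0.0057,0,-0.0027,0,0],[0.0057,0,-0.0026,0,0],[0.0057,0,-0.0025,0,0],[0,0,0,0,0]]' | python3 nudge.py|f
echo '[[0.006,0,-0.002,0,0],[0.006,0,-0.0018,0,0],[0.006,0,-0.0015,0,0],[0.0063,0,-0.0012,0,0],[0,0,0,0,0]]' | python3 nudge.py|f
echo '[[0.006,0,-0.001,0,0],[0.006,0,-0.0007,0,0],[0.006,0,-0.0005,0,0],[0.006,0,0,0,0],[0,0,0,0,0]]' | python3 nudge.py|f
python3 ang.py;python3 go.py .4765 .2757 .213 -19
```

```text
clock: 29.5
position: [0.4058, 0.297, 0.1993]
force: [-1.2, 0.1, -1.5]
clock: 29.9
position: [0.4154, 0.2964, 0.1953]
force: [-0.0, 0.6, -1.5]
clock: 30.4
position: [0.438, 0.2886, 0.206]
force: [-0.2, -0.5, -2.5]
clock: 30.9
position: [0.461, 0.2805, 0.2122]
force: [0.0, 0.4, -2.1]
clock: 31.4
position: [0.4835, 0.2727, 0.2142]
force: [-1.3, -0.8, -2.5]
px [290.6 339.8] area 27 world [0.4847 0.2723 0.0834] tool-frame [0.0017 0.     0.1498] dist 0.1498 angle 0.6
clock 31.45 pos [0.4831 0.2729 0.2141] yaw -19.03 tilt 0.03 F [-0.4  0.  -2.1] w 0.283 gf 12.0
now-axes [-0.0072 -0.0005  0.0011] turn -0.0005 final-axes [-0.0072 -0.0005  0.0011]
```

The probe is upright again (0.6°). I'll centre it and lower it.

```bash
f() { grep -E 'clock|position|force: \['; }
echo '[[-0.0072,-0.0005,0,0,0],[0,0,0.01,0,0],[0,0,0.015,0,0],[0,0,0.015,0,0],[0,0,0.012,0,0],[0,0,0,0,0],[0,0,0,0,0]]' | python3 nudge.py|f
echo '[[0,0,0.004,0,0],[0,0,0,0,0],[0,0,0,0,0]]' | python3 nudge.py 6|f
echo '[[0,0,0.003,0,0],[0,0,0,0,0],[0,0,0,0,0]]' | python3 nudge.py 6|f
```

```text
clock: 32.15
position: [0.4757, 0.2761, 0.1621]
force: [0.8, 0.8, -2.2]
clock: 32.45
position: [0.4759, 0.2761, 0.1585]
force: [0.0, 0.6, -1.3]
clock: 32.75
position: [0.4758, 0.276, 0.1552]
force: [-0.6, -0.5, -2.6]
```

```bash
f() { grep -E 'clock|position|force: \['; }
echo '[[0,0,0.002,0,0],[0,0,0,0,0],[0,0,0,0,0]]' | python3 nudge.py 6|f
echo '[[0,0,0.002,0,0],[0,0,0,0,0],[0,0,0,0,0]]' | python3 nudge.py 6|f
echo '[[0,0,0.0015,0,0],[0,0,0,0,0],[0,0,0,0,0]]' | python3 nudge.py 6|f
```

```text
clock: 33.05
position: [0.4758, 0.276, 0.1532]
force: [-0.5, -0.5, -2.2]
clock: 33.35
position: [0.4759, 0.2762, 0.1514]
force: [-0.5, 0.2, 0.3]
clock: 33.65
position: [0.4759, 0.2762, 0.1502]
force: [-2.6, -1.7, 5.8]
```

The collar has landed on the rim. I'll let go, rise and look.

```bash
f() { grep -E 'clock|position|force|width'; }
echo '[[0,0,0,0,1],[0,0,0,0,1],[0,0,0,0,1],[0,0,0,0,1],[0,0,0,0,1],[0,0,0,0,1],[0,0,0,0,1],[0,0,0,0,1]]' | python3 nudge.py|f
echo '[[0,0,0,0,1],[0,0,0,0,1],[0,0,0,0,1],[0,0,0,0,1]]' | python3 nudge.py|f
echo '[[0,0,-0.01,0,1],[0,0,-0.02,0,1],[0,0,-0.03,0,1],[0,0,-0.04,0,1],[0,0,-0.04,0,1],[-0.03,0,0,0,1],[-0.04,0,0,0,1],[-0.04,0,0,0,1],[-0.04,0,0,0,1],[0,0,0,0,1]]' | python3 nudge.py|f
python3 - <<'E'
from h import *
s=grab("side");t=grab("top");a=s["image"][180:400,220:440];b=t["image"][150:330,160:380]
cv2.imwrite("pics/end.png",np.hstack([cv2.resize(a,(400,400)),cv2.resize(b,(400,400*180//220+73))[:400]]))
cs=[q for q in blobs(s["image"],255,285,335,310,170,255)];ct=blobs(t["image"],165,262,200,300,170,255)
print(cs,ct,"before: side 290.5,296.2 top 180.1,280.3")
print("T crank",[q[:2] for q in blobs(t["image"],290,190,360,225,0,60,40)],"before 300.5,202.5 / 344.3,209.5")
E
```

```text
clock: 34.45
position: [0.4758, 0.2761, 0.1497]
force: [0.1, -0.1, 0.4]
width: 0.93
gripper_force: 0.0
clock: 34.85
position: [0.4758, 0.276, 0.1497]
force: [-0.5, -0.0, -0.2]
width: 1.004
gripper_force: 0.0
clock: 35.85
position: [0.3562, 0.3188, 0.2899]
force: [0.6, 0.0, 0.2]
width: 1.002
gripper_force: 0.0
[([306.5, 297.4], 500, [286, 285, 45, 25])] [([193.4, 274.8], 13, [190, 274, 8, 3]), ([179.1, 280.8], 56, [175, 277, 9, 9])] before: side 290.5,296.2 top 180.1,280.3
T crank [([300.5, 202.5], 51), ([344.5, 209.6], 130)] before 300.5,202.5 / 344.3,209.5
```

View pics/end.png

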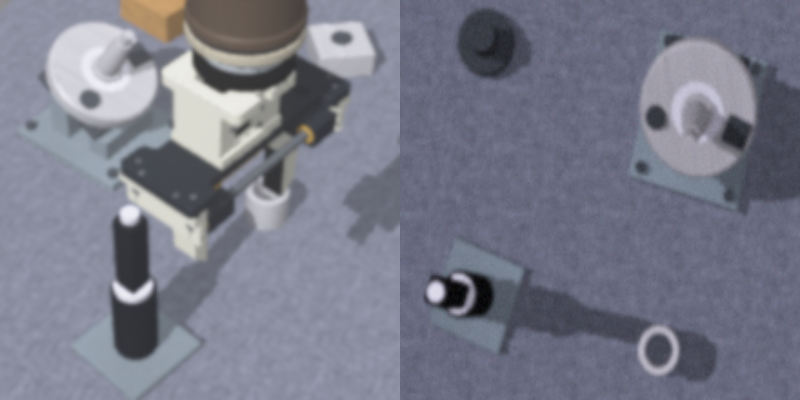

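The final view shows the probe upright in the holder with its collar on the rim. Its cap is at top pixel (179,281), about 1 px from where it started. The crank spots haven't moved and the gripper is clear.

```bash
python3 -c "
from cell import arm
print(arm.sign_off())"
```

```text
the job is handed in; nothing more can be done
None
```

The job is handed in, with no verdict shown: the probe pressed the reference, round and square spots in order, each held for about a second at 6–8 N by the wrist force reading, and now stands released in its holder with the crank unmoved in the pictures.

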